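Fetch the stamp from the right lidded box

ROBOT

A 6-joint arm with a two-finger parallel gripper is mounted at the origin on a cart in front of the work surface, level with it; the furniture and walls round the work are solid. World frame = base frame: x ahead of the robot, y to its left, z up, the work surface at z = 0. Lengths are in m, angles in degrees, forces in N, time in s.
With the tool pointing down it reaches from about 0.325 to 0.85 m from the base axis. Payload 4.4 kg.
Tool frame: the origin (TCP) lies midway between the tips of the shut fingers; the grasp point (between the pads) lies 19 mm behind it; y points along the fingers, x is the direction in which the jaws open and shut, and the axes are right-handed (so a half turn about y gives the same grasp; the last joint's range is limited). The gripper opens to 94 mm and grips with 3 to 60 N. Pads are 16 mm wide; open, the fingers measure 119 mm over their backs; the gripper's body (75 mm by 177 mm) begins 78 mm behind the grasp point.
Start: joints at [62.538, 11.837, 88.321, -0, 79.842, -8.623], TCP at [0.186, 0.544, 0.205] pointing down, gripper open.
Joint ranges: [-156.59, 156.59], [-49.26, 127.26], [12.9, 141.05], [-63.56, 243.56], [4.71, 150.69], [-161.64, 161.64]. Speed limits (degrees/s): [159.86, 159.86, 180, 180, 180, 180].

INTERFACE

Orientations are given as a 3x3 rotation matrix whose columns are the frame's x, y, z axes.
In Python, from workcell import state, vision, ticket gives the robot as it stands.
- The arm moves only by the tool jog_arm, never from a script. Its arguments are lists of equal length, an entry for each row: "translation": the shift along the tool's x, y, z in cm, a list of three; "spin": the turn about the tool's y in degrees; "gripper": the finger opening in cm, from 0 to 9.4. A call has 1 to 12 rows; each row is the pose to reach, as a shift and turn from the pose commanded when the call began, along the tool's axes at that moment; what a row does not reach only later rows make up. A row lasts 1/8 s, in which the tool goes at most 62.5 mm and 10.7 degrees, less where a joint would pass 70% of its speed; a pose out of reach is approached as far as the arm can. A call with a gripper value outside its range is refused whole. The fingers move at their own pace and stop on an object; "squeeze" is the grip in N (left out, the last holds). Time passes only in rows, so rows that repeat a pose let the fingers close. It gives the time, the measured TCP pose, the force and the opening at its end, in the units of the state.
- state(): the state, without advancing time (a new reading comes with each control period).
- vision.snapshot(name): name is "side" or "top"; returns the picture (420x560x3 uint8, red, green, blue); there is no depth.
- vision.camera_info(name): a dict with "intrinsics" (3x3 intrinsics, pixels), "position" and "attitude" of the camera in the world. Camera axes: x right, y up, looking along -z (the intrinsics and any distortion apply to the point x, -y, -z); pixel columns grow to the right and rows downward; lengths in m; the calibration is good to about 2 mm. A picture is of the moment at which its call begins. camera_info takes no time and is no camera call.
- ticket.finish_job(): hands the job in, once; it reports no verdict.
The state is a dict: "time": time; "qpos": joint angles; "dq": joint speeds; "tau": joint torques, N m; "tool_pos": TCP position; "tool_rot": TCP orientation; "force": force on the tool from outside, world axes, zero at the start; "ft_torque": the same for the moment, N m; "finger_gap": finger opening in m.
Only numpy, scipy, OpenCV 4.12 (cv2) and the standard library are available. Lean on these libraries where they do the work, as an engineer would, in place of code of your own. Each camera call takes 0.05 s, during which the arm holds its last target. There are 200 camera calls.

TASK

Get the rubber stamp ready for use: it is in the one box of the row whose lid has a bar pull running front to back. Open only that lid, lift the red stapler off the ink pad and stand it on the bare desk, stand the stamp upright in the middle of the ink pad with its base lengthways along the pad, and at the end shut the lid fully. Keep the other lids shut and leave everything else where it is.

Things in the scene. Friction and masses are not known exactly. Their poses are not given: they have to be found in the camera images.
- box_long: The wanted box, fixed: wooden, 90 x 90 mm outside, walls and floor 4 mm, rim 76 mm above its underside; one of four alike, 94 mm apart in a row on a 4 mm thick tray (104 x 392 mm); its place in the row varies. Origin: centre of its underside (4 mm above the desk); x from its front (robot side) to its back, y along the row, z up. Closed lid top: 82 mm above the origin.
- lid_long (a joint): Lid of the wanted box, 90 x 90 x 6 mm, hinged along its back edge: rad, 0 = shut, grows as the front edge rises and swings over to the back; upright at 1.57, stop at 1.9. The hinge is stiff: the lid stays at any angle and takes about 2 N at the pull to move.
- hinge_long (a point): Middle of the hinge axis of lid_long: at the back top edge of the box, level with the lid's underside (80 mm above the desk); axes as the box's; the hinge axis is its y. Does not move with the lid.
- pull_long (a point): Pull on top of one lid: brass bar, 60 mm long and 12 mm wide, running front to back (at right angles to the row), standing 24 mm above the lid. Point: middle of the pull, 12 mm above the lid; x to the back, z up while shut. Solid, with flat sides. This is the lid of the wanted box. While shut, the point is 50 mm in front of the hinge axis and 18 mm above it; it turns with the lid.
- pull_cross (a point): Pull on top of one lid: brass bar, 60 mm long and 12 mm wide, running crosswise (along the row), standing 24 mm above the lid. Point: middle of the pull, 12 mm above the lid; x to the back, z up while shut. This box is to stay shut.
- pull_round (a point): Pull on top of one lid: round brass knob, 26 mm across, standing 24 mm above the lid. Point: middle of the pull, 12 mm above the lid; x to the back, z up while shut. This box is to stay shut.
- pull_square (a point): Pull on top of one lid: square brass knob, 24 mm wide, standing 24 mm above the lid. Point: middle of the pull, 12 mm above the lid; x to the back, z up while shut. This box is to stay shut.
- lid_cross (a joint): Lid of the box with the brass bar running crosswise: rad, 0 = shut, grows as it opens.
- lid_round (a joint): Lid of the box with the round brass knob: rad, 0 = shut, grows as it opens.
- lid_square (a joint): Lid of the box with the square brass knob: rad, 0 = shut, grows as it opens.
- stamp_mid (a point): Rubber stamp, upright in the wanted box, hidden until its lid is open. Wooden base 28 x 56 mm, 12 mm thick, dark turned handle on it, 67 mm high in all; the handle's bulb, about 25 mm across, spans 34 to 67 mm above the foot, widest about 52 mm up. Point: on the handle's axis, 33.5 mm above the foot; z up, y along the base's long side.
- pad_top (a point): Ink pad: flat dark green and black tin with a pale label, 62 x 92 mm, 18 mm thick, loose, lying on the desk in front of the row, left or right, under the stapler at first; the desk between it and the calculator is free (at least 180 mm along the row). Point: centre of its upper face; y along its long side, z up.
- stapler_mid (a point): Red and black stapler, 150 mm long, 38 mm wide, 52 mm high, upright, standing lengthways on the ink pad at the start, both ends overhanging. Its flat base is 38 mm wide and 7 mm thick; the upper arm is 24 mm wide from 25 mm to 52 mm above its foot, along nearly the whole length. The arm does not hinge. 0.2 kg. Point: the centre, 26 mm above the foot; y along its length, z up.
- desk_calculator: Calculator, 124 x 76 x 13 mm, lying in front of the row, on the other side from the ink pad, its long side roughly along the row. Bystander. Origin: centre of its underside.
- paperweight: Round glass paperweight, 72 mm across, 49 mm high, behind the row on the left. Bystander. Origin: centre of its underside.
- mug: Striped mug, 86 mm across, 120 mm over the handle, 90 mm high, left of the row. Bystander. Origin: centre of its underside.
- bottle: Square ink bottle, 52 mm wide, 62 mm high, right of the row. Bystander. Origin: centre of its underside.
- lens: Magnifying glass lying flat, 170 x 76 x 19 mm, right of the row. Bystander. Origin: centre of its underside.
- tape_roll: Roll of tape, 104 mm across, 25 mm high, behind the row. Bystander. Origin: centre of its underside.
- remote: Remote control, 192 x 48 x 19 mm, behind the row on the right. Bystander. Origin: centre of its underside.
- desk_stapler: The same stapler; origin at the centre of its foot, axes as point stapler_mid.
- pad: The same ink pad; origin at the centre of its underside, axes as point pad_top.
- stamp: The same rubber stamp; origin at the centre of its foot's underside, axes as point stamp_mid.

How it is judged:
By the outcome, as a careful person would: the job done as asked, in the order asked, and still so for the second after the job is handed in, with the robot touching nothing.
It also fails if it takes over 72 s, if anything falls off the work surface, if the arm or the gripper's body presses on something with over 40 N, if the wrist force passes 120 N, or if a joint passes its speed limit or range.

## Working session

There is one attempt and no reset: what is moved stays moved. The work goes in short steps, Python scripts to look and compute and a tool call to move; the robot and the scene stay as the last step left them, time stands still between calls to the robot, and variables do not carry over. Pictures are saved under pics/ and viewed, about 8 in all and at most 12, crops included, and the job is handed in when it is done.

Besides the shell and the picture viewer there is one more tool, called after "Emit:" by a JSON object that holds its "api" and its "payload". jog_arm: Moves the arm, as the interface text tells. Its arguments: {"type":"object","properties":{"translation":{"type":"array","items":{"type":"array","items":{"type":"number"}}},"spin":{"type":"array","items":{"type":"number"}},"gripper":{"type":"array","items":{"type":"number"}},"squeeze":{"type":"number"}},"required":["translation","spin","gripper"]}

```bash
mkdir -p pics; ls
python3 - <<'E'
from workcell import state, vision
import cv2, numpy as np
s=state(); print({k:np.round(v,3).tolist() for k,v in s.items()})
for n in("top","side"):
    c=vision.camera_info(n); print(n,{k:np.round(v,4).tolist() if not isinstance(v,str) else v for k,v in c.items()})
    cv2.imwrite(f"pics/{n}0.png",vision.snapshot(n)[:,:,::-1])
E
```

```text
pics
{'time': 0.0, 'qpos': [62.541, 11.885, 88.402, -0.0, 79.84, -8.621], 'dq': [0.048, 0.005, 0.075, 0.058, -0.016, -0.065], 'tau': [-0.001, -37.088, -28.141, 0.07, 0.036, -0.0], 'tool_pos': [0.185, 0.544, 0.204], 'tool_rot': [[0.323, -0.001, -0.946], [0.946, -0.002, 0.323], [-0.002, -1.0, 0.0]], 'force': [0.683, 0.044, 0.015], 'ft_torque': [-0.009, 0.014, 0.019], 'finger_gap': 0.094}
top {'intrinsics': [[443.1024, 0.0, 274.6137], [0.0, 443.1024, 216.079], [0.0, 0.0, 1.0]], 'position': [0.3498, -0.0166, 1.4466], 'attitude': [[0.0278, 0.987, -0.1584], [-0.9996, 0.0267, -0.0091], [-0.0048, 0.1585, 0.9873]]}
side {'intrinsics': [[424.0537, 0.0, 287.501], [0.0, 424.0537, 199.5581], [0.0, 0.0, 1.0]], 'position': [-0.1826, -0.7143, 0.7779], 'attitude': [[0.7083, 0.3699, -0.6013], [-0.7056, 0.3996, -0.5853], [0.0238, 0.8388, 0.544]]}
```

View pics/top0.png

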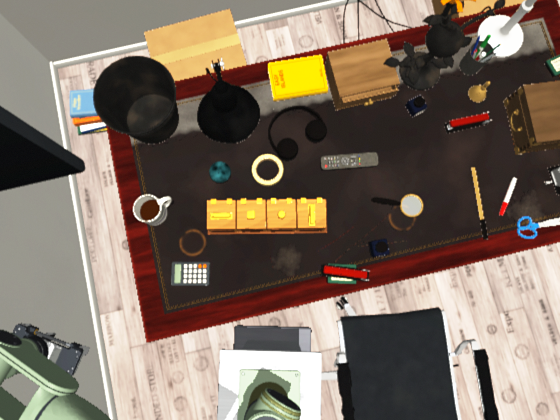

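View pics/side0.png

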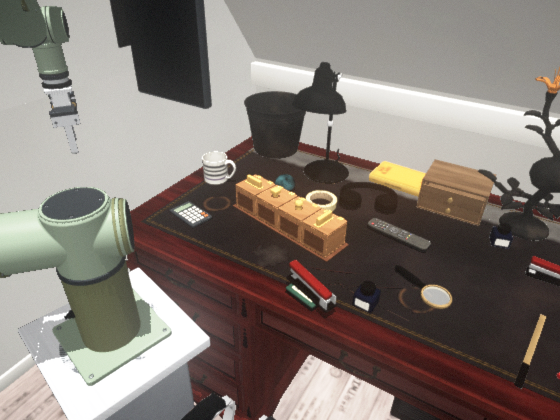

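The top view shows the row at (207–327, 198–232). The front-to-back bar is on the rightmost lid at about (312,213), the stapler and pad are at about (346,273), and the calculator is at (190,273). The side view agrees: the wanted lid is the nearest one at about (325,218), with the stapler at (312,285).

Run:
```python
import cv2
a=cv2.imread("pics/top0.png")[190:290,200:380]
b=cv2.imread("pics/side0.png")[170:315,230:350]
cv2.imwrite("pics/top_c.png",cv2.resize(a,None,fx=4.4,fy=4.4,interpolation=cv2.INTER_CUBIC))
cv2.imwrite("pics/side_c.png",cv2.resize(b,None,fx=4,fy=4,interpolation=cv2.INTER_CUBIC))
```

```text
(no output)
```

View pics/top_c.png

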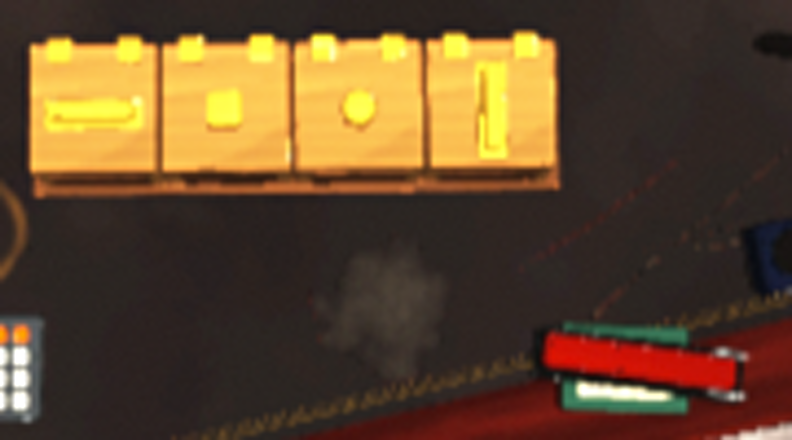

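View pics/side_c.png

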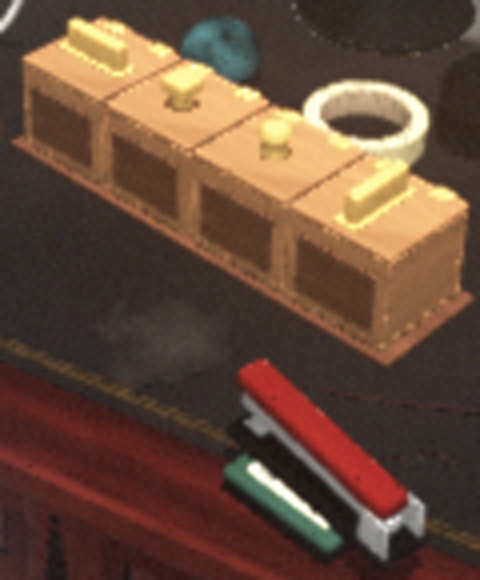

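```bash
cat > h.py <<'E'
import numpy as np, cv2
from workcell import state, vision
def ray(cam,px):
    c=vision.camera_info(cam); K=np.array(c["intrinsics"]); px=np.atleast_2d(px).astype(float)
    d=np.c_[px,np.ones(len(px))]@np.linalg.inv(K).T
    return np.array(c["position"]), (d*[1,-1,-1])@np.array(c["attitude"]).T
def onz(cam,px,z):
    p,d=ray(cam,px); return p+d*((z-p[2])/d[:,2])[:,None]
def mask(im,box,f):
    x0,y0,x1,y1=box; m=np.zeros(im.shape[:2],np.uint8)
    h=cv2.cvtColor(im,cv2.COLOR_BGR2HSV).astype(int); m[y0:y1,x0:x1]=f(*[h[y0:y1,x0:x1,i] for i in range(3)])*255
    return m
def pts(m): return np.argwhere(m>0)[:,::-1]
def rect(P): # rectangle in the plane (mm)
    (c,s,a)=cv2.minAreaRect((P[:,:2]*1000).astype(np.float32)); return np.round(c,1),np.round(s,1),round(a,1)
E
python3 - <<'E'
from h import *
T=cv2.imread("pics/top0.png");S=cv2.imread("pics/side0.png")
up=lambda px,o,f:(np.array(px)+.5)/f-.5+o
tc=lambda px:up(px,[200,190],4.4); sc=lambda px:up(px,[230,170],4.)
red=lambda h,s,v:((h<6)|(h>174))&(s>180)&(v>140)
for n,im,box in(("top",T,(318,262,375,284)),("side",S,(285,255,340,300))):
    m=mask(im,box,red); print(n,"red",m.sum()//255,rect(onz(n,pts(m),.070)))
g=lambda h,s,v:(h>60)&(h<95)&(s>80)&(v>60)
for n,im,box in(("top",T,(318,255,375,290)),("side",S,(275,270,330,315))):
    m=mask(im,box,g); print(n,"green",m.sum()//255,rect(onz(n,pts(m),.018)))
print("pad corners top",onz("top",tc([[565,322],[687,328],[688,412],[562,410]]),.018)[:,:2])
print("bar top",onz("top",tc([[480,62],[507,62],[507,157],[480,157]]),.110)[:,:2])
print("bar side",onz("side",sc([[345,210],[400,160]]),.110)[:,:2],"(top face left edge front/back)",onz("side",sc([[410,168],[357,213]]),.110)[:,:2])
print("lid corners top FL BL BR FR",onz("top",tc([[31,172],[30,44],[557,39],[556,166]]),.086)[:,:2])
print("side lid FR BR FL",onz("side",sc([[391,258],[468,208],[24,62]]),.086)[:,:2])
E
```

```text
top red 302 (array([ 402. , -225.5]), array([131.6,  21.7]), 83.5)
side red 366 (array([ 396.5, -231.4]), array([143. ,  21.7]), 80.8)
top green 150 (array([ 400. , -223.4]), array([89.7, 61.3]), 89.2)
side green 38 (array([ 374.6, -223.5]), array([84.2,  8.7]), 89.8)
pad corners top [[ 0.43178734 -0.17899486]
 [ 0.42988086 -0.26786074]
 [ 0.3693471  -0.26851245]
 [ 0.36824731 -0.17737816]]
bar top [[ 0.60543789 -0.10775568]
 [ 0.60594439 -0.12656518]
 [ 0.53908953 -0.12746345]
 [ 0.53858253 -0.10880065]]
bar side [[ 0.53309225 -0.12627654]
 [ 0.60587097 -0.11278306]] (top face left edge front/back) [[ 0.60342143 -0.12398352]
 [ 0.53643793 -0.13406011]]
lid corners top FL BL BR FR [[ 0.52272964  0.20528724]
 [ 0.6144419   0.21078733]
 [ 0.62813577 -0.16383469]
 [ 0.53703257 -0.16398568]]
side lid FR BR FL [[ 0.54066027 -0.1627251 ]
 [ 0.62358207 -0.16234941]
 [ 0.52121282  0.20034317]]
```

Emit:
{"api": "jog_arm", "payload": {"translation": [[-50.1, 0, -58.2], [-50.1, 0, -58.2], [-50.1, 0, -58.2], [-50.1, 0, -58.2], [-50.1, 0, -58.2], [-50.1, 0, -58.2], [-50.1, 0, -58.2], [-50.1, 0, -58.2], [-50.1, 0, -58.2], [-50.1, 0, -58.2], [-50.1, 0, -58.2], [-50.1, 0, -58.2]], "spin": [0, 0, -5, -10, -15, -21.2, -21.2, -21.2, -21.2, -21.2, -21.2, -21.2], "gripper": [4, 4, 4, 4, 4, 4, 4, 4, 4, 4, 4, 4], "squeeze": 12}}

```text
time: 1.6
tool_pos: [0.5661, -0.1043, 0.2049]
tool_rot: [[-0.041, -0.001, -0.999], [0.999, 0.001, -0.041], [0.001, -1.0, 0.001]]
force: [0.6, 0.9, 0.3]
finger_gap: 0.0401
```

Emit:
{"api": "jog_arm", "payload": {"translation": [[-1.45, 0, -0.75], [-1.45, 4, -0.75], [-1.45, 8, -0.75], [-1.45, 10.9, -0.75], [-1.45, 10.9, -0.75], [-1.45, 10.9, -0.75], [-1.45, 10.9, -0.75], [-1.45, 10.9, -0.75], [-1.45, 10.9, -0.75], [-1.45, 10.9, -0.75], [-1.45, 10.9, -0.75]], "spin": [0, 0, 0, 0, 0, 0, 0, 0, 0, 0, 0], "gripper": [4, 4, 4, 4, 4, 0.6, 0.6, 0.6, 0.6, 0.6, 0.6]}}

```text
time: 2.98
tool_pos: [0.5747, -0.1173, 0.0979]
tool_rot: [[-0.041, 0.002, -0.999], [0.999, -0.001, -0.041], [-0.001, -1.0, -0.002]]
force: [-0.9, -0.4, 6.0]
finger_gap: 0.0118
```

Run:
```python
from h import *
s=state();print(s["time"],np.round(s["force"],2),s["finger_gap"],np.round(s["qpos"],1))
a=vision.snapshot("top")[170:250,270:380,::-1];b=vision.snapshot("side")[150:260,250:370,::-1]
cv2.imwrite("pics/g1.png",np.vstack([cv2.resize(a,(600,436)),]));cv2.imwrite("pics/g1.png",np.hstack([cv2.resize(a,(400,291)),cv2.resize(b,(317,291))]))
# arc table: pull grip vector (-50,23), in tool axes (y down, z = -row x), cm
for t in range(0,100,8):
    r=np.radians(t);x=-50*np.cos(r)+23*np.sin(r);z=50*np.sin(r)+23*np.cos(r);print(t,np.round([0,-(z-23)/10,-(x+50)/10],2))
```

```text
2.975 [-0.91 -0.41  6.  ] 0.011791477299553807 [ -20.    19.3   92.5   -0.    68.1 -112.3]
0 [ 0. -0. -0.]
8 [ 0.   -0.67 -0.37]
16 [ 0.   -1.29 -0.83]
24 [ 0.   -1.83 -1.37]
32 [ 0.   -2.3  -1.98]
40 [ 0.   -2.68 -2.65]
48 [ 0.   -2.95 -3.36]
56 [ 0.   -3.13 -4.11]
64 [ 0.   -3.2  -4.88]
72 [ 0.   -3.17 -5.64]
80 [ 0.   -3.02 -6.4 ]
88 [ 0.   -2.78 -7.12]
96 [ 0.   -2.43 -7.81]
```

View pics/g1.png

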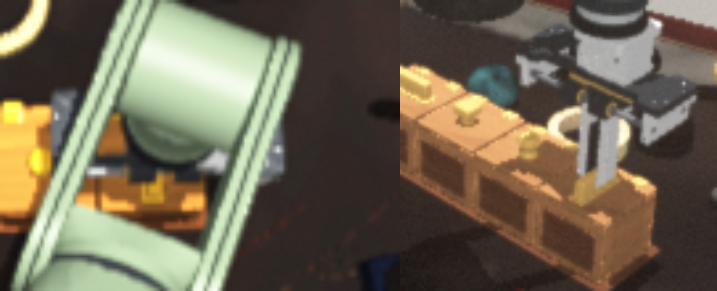

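The view shows the fingers straddling the bar, and the gap of 11.8 mm matches its width. Next I swing the lid along its arc.

Emit:
{"api": "jog_arm", "payload": {"translation": [[0, -0.67, -0.37], [0, -1.29, -0.83], [0, -1.83, -1.37], [0, -2.3, -1.98], [0, -2.68, -2.65], [0, -2.95, -3.36], [0, -3.13, -4.11], [0, -3.2, -4.88], [0, -3.17, -5.64], [0, -3.02, -6.4], [0, -2.78, -7.12], [0, -2.43, -7.81]], "spin": [0, 0, 0, 0, 0, 0, 0, 0, 0, 0, 0, 0], "gripper": [0.6, 0.6, 0.6, 0.6, 0.6, 0.6, 0.6, 0.6, 0.6, 0.6, 0.6, 0.6]}}

```text
time: 4.58
tool_pos: [0.6538, -0.1141, 0.1233]
tool_rot: [[-0.041, 0.004, -0.999], [0.999, -0.002, -0.041], [-0.002, -1.0, -0.004]]
force: [-1.8, -4.2, 7.3]
finger_gap: 0.0118
```

Emit:
{"api": "jog_arm", "payload": {"translation": [[0, 0, 0], [0, 0, 0], [0, -5, 0], [0, -10, 0], [0, -13, 2], [-3, -13, 8], [-6, -13, 14], [-9, -13, 20], [-10.2, -13, 25.8], [-10.2, -13, 25.8], [-10.2, -13, 25.8], [-10.2, -13, 25.8]], "spin": [0, 0, 0, 0, 10, 20, 30, 40, 50, 60, 70, 80], "gripper": [4, 4, 4, 4, 4, 6, 6, 6, 6, 6, 6, 6]}}

```text
time: 6.08
tool_pos: [0.3978, -0.2253, 0.2506]
tool_rot: [[0.978, 0.001, -0.208], [0.208, 0.001, 0.978], [0.001, -1.0, 0.001]]
force: [0.6, -0.3, -0.5]
finger_gap: 0.0599
```

Run:
```python
from h import *
a=vision.snapshot("top")[185:290,255:375,::-1];b=vision.snapshot("side")[150:320,230:370,::-1]
cv2.imwrite("pics/t2.png",a);cv2.imwrite("pics/s2.png",b)
cv2.imwrite("pics/v2.png",np.hstack([cv2.resize(a,(480,420),interpolation=2),cv2.resize(b,(320,389),interpolation=2).repeat(1,0)[:420] if 0 else cv2.resize(b,(320,420),interpolation=2)]))
```

```text
(no output)
```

View pics/v2.png

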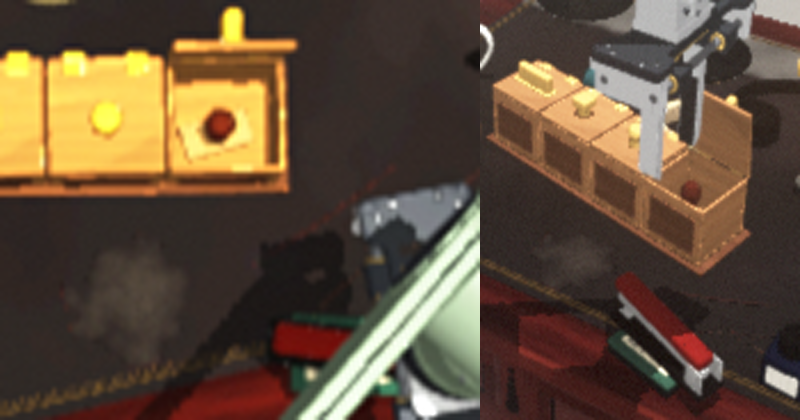

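The lid stands upright. The stamp's dark bulb is at about (310,216) in the top view, and its pale base is turned about 15–20° from the row. The stapler is undisturbed.

Run:
```python
from h import *
a=cv2.imread("pics/t2.png");b=cv2.imread("pics/s2.png")
dark=lambda h,s,v:((h<10)|(h>165))&(v<150)&(s>60)
m=mask(a,(49,26,63,37),dark);P=pts(m)+[255,185];print(len(P),P.mean(0),np.ptp(P,0)+1,onz("top",P.mean(0)[None],.060))
m=mask(b,(86,68,100,82),dark);P=pts(m)+[230,150];print(len(P),P.mean(0),np.ptp(P,0)+1,onz("side",P.mean(0)[None],.060))
h=cv2.cvtColor(a,cv2.COLOR_BGR2HSV)[24:44,42:70]
print("S");print(h[:,:,1]);print("V");print(h[:,:,2])
```

```text
29 [309.24137931 215.89655172] [6 7] [[ 0.57574924 -0.11347922  0.06      ]]
61 [321.96721311 227.1147541 ] [9 9] [[ 0.58138631 -0.11021199  0.06      ]]
S
[[142 162 162 160 157 155 158 160 160 161 158 159 159 160 162 161 160 159
  160 162 161 161 161 162 187 183 177 185]
 [145 166 164 160 162 161 163 163 162 162 161 163 162 161 162 162 161 162
  161 162 161 161 159 161 187 182 181 184]
 [150 173 165 164 164 163 162 164 163 161 163 175 178 174 170 162 161 163
  159 161 162 161 160 159 186 179 174 184]
 [155 177 164 162 161 161 163 162 160 160 175 192 194 194 189 183 158 147
  141 163 164 160 159 160 187 181 174 181]
 [167 179 163 160 161 159 159 160 159 172 192 198 207 208 204 194 161 127
  122 153 158 158 156 158 187 180 175 174]
 [181 179 160 156 158 156 155 159 165 190 198 211 214 216 217 199 177 130
  120 132 154 158 157 159 186 181 180 180]
 [183 176 157 151 153 153 144 148 170 190 206 213 210 213 214 202 190 142
  120 121 154 159 156 157 186 183 175 186]
 [182 172 166 142 139 139 129 145 163 180 205 210 216 213 212 207 190 144
  117 115 146 160 159 159 186 180 173 187]
 [182 17
[... 3039 characters left out ...]
229 252 254 253 231 255 254 253 252 247 250 249 248 254 254 254 254 254
  254 254 254 254 255 255 211 136  97 153]
 [227 254 254 254 242 247 252 249 247 246 253 254 254 254 254 254 254 254
  254 254 254 254 255 255 211 133  94 152]
 [228 255 255 254 253 242 253 254 254 254 254 254 254 254 254 254 254 254
  254 254 254 254 255 255 208 145 115 169]
 [213 255 255 254 254 253 254 254 255 255 255 255 255 255 255 255 255 255
  255 255 255 255 255 255 243 235 232 241]
 [160 238 244 244 244 244 246 246 245 243 243 244 244 245 246 247 255 255
  255 255 255 249 248 250 247 248 248 248]
 [126 169 175 174 178 178 175 175 167 149 144 141 140 139 139 141 145 141
  141 142 135 128 127 126 124 127 135 140]]
```

Emit:
{"api": "jog_arm", "payload": {"translation": [[0, 0, 0], [0, 0, 0], [0, 5, 0], [0, 10, 0], [0, 15, 0]], "spin": [10, 19.5, 19.5, 19.5, 19.5], "gripper": [6, 6, 6, 6, 6]}}

```text
time: 6.8
tool_pos: [0.3984, -0.2255, 0.0995]
tool_rot: [[0.993, 0.001, 0.121], [-0.121, -0.0, 0.993], [0.001, -1.0, 0.0]]
force: [0.6, -0.1, 0.0]
finger_gap: 0.06
```

Emit:
{"api": "jog_arm", "payload": {"translation": [[0, 4, 0], [0, 5.9, 0], [0, 5.9, 0], [0, 5.9, 0], [0, 5.9, 0], [0, 5.9, 0], [0, 5.9, 0], [0, 4, 0], [0, 0, 0]], "spin": [0, 0, 0, 0, 0, 0, 0, 0, 0], "gripper": [6, 6, 1, 1, 1, 1, 1, 1, 1], "squeeze": 20}}

```text
time: 7.92
tool_pos: [0.3954, -0.2239, 0.0989]
tool_rot: [[0.992, -0.006, 0.124], [-0.124, 0.005, 0.992], [-0.007, -1.0, 0.004]]
force: [0.7, -0.0, -1.8]
finger_gap: 0.0239
```

Run:
```python
from h import *
a=cv2.imread("pics/t2.png")
m=mask(a,(44,26,64,41),lambda h,s,v:((s<150)&(v>225))); n,l,st,_=cv2.connectedComponentsWithStats(m)
m=(l==1+st[1:,4].argmax()); print(m.sum()); print(rect(onz("top",pts(m)+[255,185],.020)))
```

```text
81
(array([ 575.8, -115. ]), array([28.4, 54.8]), 17.6)
```

Emit:
{"api": "jog_arm", "payload": {"translation": [[0.2, 0, 5], [0.5, 0, 10], [0.7, 0, 15], [0.95, 0, 20.7], [0.95, 0, 20.7], [0.95, 3.5, 20.7], [0.95, 6, 20.7], [0.95, 7.2, 20.7], [0.95, 7.6, 20.7], [0.95, 7.6, 20.7], [0.95, 7.6, 20.7]], "spin": [0, 0, 0, 0, 0, 0, 0, 0, 0, 0, 0], "gripper": [1, 1, 1, 1, 1, 1, 1, 1, 1, 1, 1]}}

```text
time: 9.3
tool_pos: [0.4342, -0.0223, 0.0254]
tool_rot: [[0.992, 0.002, 0.125], [-0.125, -0.001, 0.992], [0.002, -1.0, -0.0]]
force: [0.1, 0.3, -1.8]
finger_gap: 0.0239
```

Emit:
{"api": "jog_arm", "payload": {"translation": [[0, 0.35, 0], [0, 0.35, 0], [0, 0.35, 0], [0, -5, 0], [0, -11, 0], [0, -17, 0], [3, -20, -2], [8, -20, -4], [13, -20, -6], [15.3, -20, -7.3], [15.3, -20, -7.3], [15.3, -20, -7.3]], "spin": [0, 0, 0, 0, 0, -10, -20, -30, -40, -50, -60, -70], "gripper": [1, 6, 6, 6, 6, 6, 6, 6, 3.6, 3.6, 3.6, 3.6]}}

```text
time: 10.8
tool_pos: [0.5762, -0.1135, 0.2239]
tool_rot: [[0.451, -0.001, -0.892], [0.892, 0.0, 0.451], [-0.0, -1.0, 0.001]]
force: [0.6, -0.1, 0.3]
finger_gap: 0.0361
```

Emit:
{"api": "jog_arm", "payload": {"translation": [[0, 0, 0], [0, 0, 0], [0, 0, 0], [0, 0, 0]], "spin": [-10, -20, -29.6, -29.6], "gripper": [3.6, 3.6, 3.6, 3.6], "squeeze": 12}}

```text
time: 11.3
tool_pos: [0.576, -0.1131, 0.2243]
tool_rot: [[-0.041, -0.0, -0.999], [0.999, 0.0, -0.041], [0.0, -1.0, 0.0]]
force: [0.4, -0.0, 0.8]
finger_gap: 0.0358
```

Emit:
{"api": "jog_arm", "payload": {"translation": [[-0.2, 5, -0.1], [-0.2, 10, -0.1], [-0.2, 13, -0.1], [-0.2, 15, -0.1], [-0.2, 17, -0.1], [-0.2, 18.2, -0.1], [-0.2, 18.2, -0.1], [-0.2, 18.2, -0.1], [-0.2, 18.2, -0.1], [-0.2, 18.2, -0.1], [-0.2, 18.2, -0.1]], "spin": [0, 0, 0, 0, 0, 0, 0, 0, 0, 0, 0], "gripper": [3.6, 3.6, 3.6, 3.6, 3.6, 3.6, 3.6, 1.5, 1.5, 1.5, 1.5]}}

```text
time: 12.68
tool_pos: [0.578, -0.1151, 0.0437]
tool_rot: [[-0.043, 0.002, -0.999], [0.999, -0.0, -0.043], [-0.0, -1.0, -0.002]]
force: [0.5, 2.2, 3.9]
finger_gap: 0.0236
```

Emit:
{"api": "jog_arm", "payload": {"translation": [[0, -2, 0], [0, -4, 0], [0, -8, 0], [0, -12, 0], [0, -16, 0], [0, -16, 0]], "spin": [0, 0, 0, 0, 0, 0], "gripper": [1.5, 1.5, 1.5, 1.5, 1.5, 1.5]}}

```text
time: 13.42
tool_pos: [0.58, -0.1163, 0.2083]
tool_rot: [[-0.043, 0.009, -0.999], [0.999, -0.004, -0.043], [-0.004, -1.0, -0.009]]
force: [0.6, 0.3, -0.5]
finger_gap: 0.0236
```

Run:
```python
from h import *
a=vision.snapshot("top")[185:300,240:380,::-1];b=vision.snapshot("side")[140:320,230:370,::-1]
cv2.imwrite("pics/t3.png",a);cv2.imwrite("pics/s3.png",b)
cv2.imwrite("pics/v3.png",np.hstack([cv2.resize(a,(400,500),interpolation=2)*0+cv2.resize(cv2.copyMakeBorder(a,0,60,0,0,0),(400,500),interpolation=2),cv2.resize(b,(389,500),interpolation=2)]))
T=np.zeros((420,560,3),np.uint8);T[185:300,240:380]=a
g=lambda h,s,v:(h>60)&(h<95)&(s>80)&(v>60)
m=mask(T,(318,255,375,290),g);print(m.sum()//255,rect(onz("top",pts(m),.018)))
S=np.zeros((420,560,3),np.uint8);S[140:320,230:370]=b
m=mask(S,(275,250,345,315),g);print(m.sum()//255,rect(onz("side",pts(m),.018)))
```

```text
192 (array([ 400. , -223.4]), array([89.7, 61.2]), 89.2)
30 (array([ 397.6, -223.2]), array([57.8, 82.5]), 2.0)
```

View pics/v3.png

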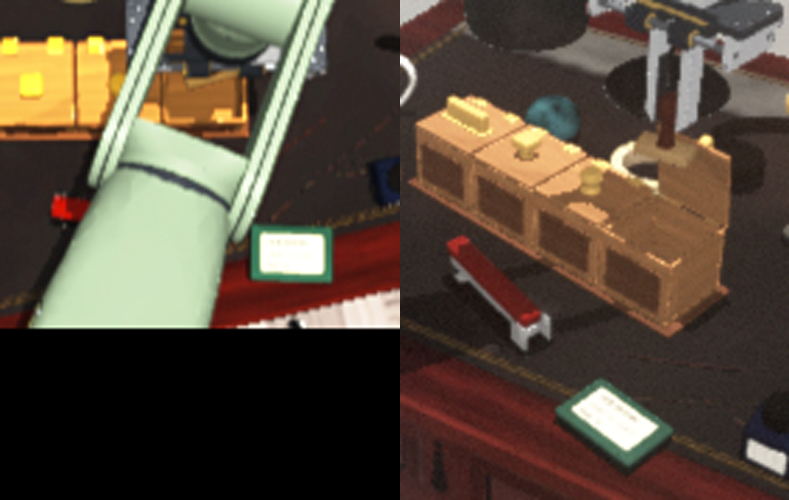

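The stamp hangs upright in the gripper, the stapler stands on the desk, and the pad is uncovered at about (346,273). Next I carry the stamp over to it.

Emit:
{"api": "jog_arm", "payload": {"translation": [[-1, 0, 2], [-3, 0, 6], [-6, 0, 11], [-9.9, 0, 16], [-9.9, 0, 18.5], [-9.9, 0, 18.5], [-9.9, 4, 18.5], [-9.9, 8, 18.5], [-9.9, 12, 18.5], [-9.9, 13.3, 18.5], [-9.9, 13.3, 18.5], [-9.9, 13.3, 18.5]], "spin": [0, 4, 8, 12, 17.6, 17.6, 17.6, 17.6, 17.6, 17.6, 17.6, 17.6], "gripper": [1.5, 1.5, 1.5, 1.5, 1.5, 1.5, 1.5, 1.5, 1.5, 1.5, 1.5, 1.5]}}

```text
time: 15.02
tool_pos: [0.398, -0.2228, 0.0711]
tool_rot: [[0.26, 0.002, -0.965], [0.965, -0.002, 0.26], [-0.001, -1.0, -0.003]]
force: [-0.1, -0.0, -1.1]
finger_gap: 0.0235
```

Run:
```python
from h import *
a=vision.snapshot("top")[245:300,310:380,::-1];b=vision.snapshot("side")[230:320,260:350,::-1]
cv2.imwrite("pics/t4.png",a);cv2.imwrite("pics/s4.png",b)
cv2.imwrite("pics/v4.png",np.hstack([cv2.resize(a,(300,540),interpolation=2)*0+cv2.resize(cv2.copyMakeBorder(a,0,71,0,0,0),(300,540),interpolation=2),cv2.resize(b,(500,500),interpolation=2)] if 0 else [cv2.copyMakeBorder(cv2.resize(a,(280,220),interpolation=2),0,280,0,0,0),cv2.resize(b,(500,500),interpolation=2)]))
```

```text
(no output)
```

View pics/v4.png

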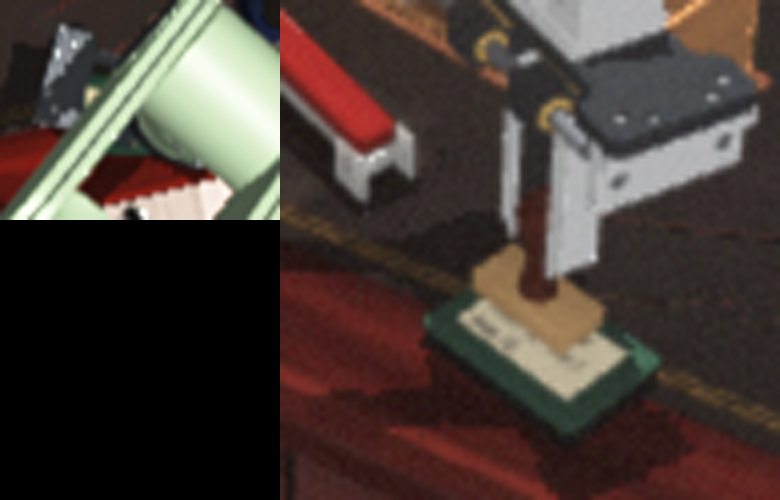

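Run:
```python
from h import *
f=lambda p:(np.array(p)-[280,0]+.5)/5.5556-.5+[260,230]
def show(n,p,z):
    Q=onz("side",f(p),z)[:,:2]; e=Q[1]-Q[0]; print(n,np.round(Q*1000,1).tolist(),"L->F yaw",np.degrees(np.arctan2(*-e[::-1])).round(1),"len",np.linalg.norm(e).round(4),"mid LR",np.round((Q[0]+Q[2])/2*1000,1))
show("pad L F R",[[425,322],[568,424],[659,356]],.018)
show("base bottom L F R",[[472,287],[566,351],[605,317]],.0355)
show("base top L F R",[[473,272],[567,334],[606,300]],.0475)
S=cv2.imread("pics/s4.png")
m=mask(S,(30,40,65,66),lambda h,s,v:(h>8)&(h<20)&(s>90)&(v>105));P=pts(m)
np.set_printoptions(linewidth=200)
print(m[42:66,30:66].astype(bool).astype(int).sum(), P.min(0),P.max(0))
```

```text
pad L F R [[369.3, -179.5], [370.9, -264.9], [429.8, -265.8]] L->F yaw 91.1 len 0.0855 mid LR [ 399.5 -222.7]
base bottom L F R [[387.1, -190.8], [388.6, -246.4], [416.3, -244.3]] L->F yaw 91.5 len 0.0556 mid LR [ 401.7 -217.6]
base top L F R [[385.0, -193.0], [387.1, -247.4], [414.8, -245.3]] L->F yaw 92.2 len 0.0545 mid LR [ 399.9 -219.1]
196 [35 44] [57 63]
```

Emit:
{"api": "jog_arm", "payload": {"translation": [[-0.25, 0.5, -0.05], [-0.25, 1.0, -0.05], [-0.25, 1.4, -0.05], [-0.25, 1.6, -0.05], [-0.25, 1.6, -0.05], [-0.25, 1.6, -0.05]], "spin": [0, 0, 0, 0, 0, 0], "gripper": [1.5, 1.5, 1.5, 1.5, 1.5, 1.5]}}

```text
time: 15.88
tool_pos: [0.3965, -0.2244, 0.0539]
tool_rot: [[0.261, -0.0, -0.965], [0.965, 0.0, 0.261], [0.0, -1.0, 0.0]]
force: [-0.5, 1.0, 2.6]
finger_gap: 0.0235
```

Emit:
{"api": "jog_arm", "payload": {"translation": [[0, 0, 0], [0, 0, 0], [0, 0, 0], [0, -2, 0], [0, -6, 0], [0, -11, 0], [0, -16, 0], [0, -21, 0], [0, -21, 0]], "spin": [0, 0, 0, 0, 0, 0, 0, 0, 0], "gripper": [3.2, 4.5, 4.5, 4.5, 4.5, 4.5, 4.5, 4.5, 4.5]}}

```text
time: 17.0
tool_pos: [0.3988, -0.2266, 0.2688]
tool_rot: [[0.261, 0.008, -0.965], [0.965, -0.007, 0.261], [-0.005, -1.0, -0.01]]
force: [-0.1, 0.1, -0.6]
finger_gap: 0.0448
```

Emit:
{"api": "jog_arm", "payload": {"translation": [[4, 0, -5], [8, 0, -10], [12, 0, -15], [16, 0, -20], [17.5, 0, -21.7], [17.5, 0, -21.7], [17.5, 0, -21.7]], "spin": [-5, -10, -15, -17.6, -17.6, -17.6, -17.6], "gripper": [4, 4, 4, 4, 4, 4, 4], "squeeze": 12}}

```text
time: 17.88
tool_pos: [0.6504, -0.1126, 0.2623]
tool_rot: [[-0.043, -0.003, -0.999], [0.999, 0.0, -0.043], [0.0, -1.0, 0.003]]
force: [-0.4, -0.5, -0.1]
finger_gap: 0.0399
```

Run:
```python
from h import *
s=state();print(np.round(s["tool_pos"],4),np.round(s["tool_rot"],3).tolist(),s["time"])
a=vision.snapshot("top")[190:300,260:380,::-1];b=vision.snapshot("side")[130:320,220:360,::-1]
cv2.imwrite("pics/t5.png",a);cv2.imwrite("pics/s5.png",b)
cv2.imwrite("pics/v5.png",np.hstack([cv2.copyMakeBorder(cv2.resize(a,(360,330),interpolation=2),0,240,0,0,0),cv2.resize(b,(420,570),interpolation=2)]))
```

```text
[ 0.6504 -0.1126  0.2623] [[-0.043, -0.003, -0.999], [0.999, 0.0, -0.043], [0.0, -1.0, 0.003]] 17.875
```

View pics/v5.png

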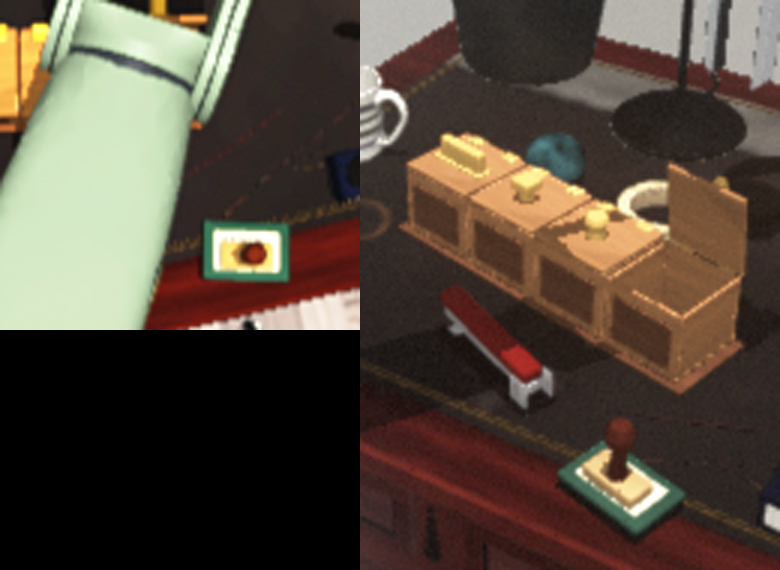

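The stamp stands upright in the middle of the pad, lengthways along it; the base spans 221–266 in the crop against 204–288 for the pad. The lid is still upright, so I regrip the bar and swing it back.

Emit:
{"api": "jog_arm", "payload": {"translation": [[-0.15, 0, -0.35], [-0.15, 5, -0.35], [-0.15, 9, -0.35], [-0.15, 12, -0.35], [-0.15, 13.9, -0.35], [-0.15, 13.9, -0.35], [-0.15, 13.9, -0.35], [-0.15, 13.9, -0.35], [-0.15, 13.9, -0.35], [-0.15, 13.9, -0.35]], "spin": [0, 0, 0, 0, 0, 0, 0, 0, 0, 0], "gripper": [4, 4, 4, 4, 4, 4, 0.6, 0.6, 0.6, 0.6]}}

```text
time: 19.23
tool_pos: [0.6559, -0.114, 0.1259]
tool_rot: [[-0.043, 0.002, -0.999], [0.999, -0.001, -0.043], [-0.001, -1.0, -0.002]]
force: [-0.5, -1.2, 1.7]
finger_gap: 0.011
```

Emit:
{"api": "jog_arm", "payload": {"translation": [[0, -0.35, 0.69], [0, -0.59, 1.41], [0, -0.74, 2.17], [0, -0.77, 2.93], [0, -0.7, 3.7], [0, -0.52, 4.45], [0, -0.25, 5.16], [0, 0.13, 5.83], [0, 0.6, 6.44], [0, 1.14, 6.98], [0, 1.76, 7.44], [0, 2.6, 7.81]], "spin": [0, 0, 0, 0, 0, 0, 0, 0, 0, 0, 0, 0], "gripper": [0.6, 0.6, 0.6, 0.6, 0.6, 0.6, 0.6, 0.6, 0.6, 0.6, 0.6, 0.6]}}

```text
time: 20.72
tool_pos: [0.5802, -0.1171, 0.1034]
tool_rot: [[-0.043, 0.007, -0.999], [0.999, -0.001, -0.043], [-0.001, -1.0, -0.007]]
force: [2.3, 2.6, 19.1]
finger_gap: 0.0119
```

Emit:
{"api": "jog_arm", "payload": {"translation": [[0, 0, 0], [0, 0, 0], [0, -2, 0], [0, -4, 0.6], [0, -4, 1.6], [0, -4, 1.6], [0, -4, 1.6], [0, -4, 1.6], [0, -2.5, 1.6], [0, -1.6, 1.6], [0, -1.1, 1.6], [0, -1.1, 1.6]], "spin": [0, 0, 0, 0, 0, 0, 0, 0, 0, 0, 0, 0], "gripper": [3, 3, 3, 3, 0, 0, 0, 0, 0, 0, 0, 0]}}

```text
time: 22.22
tool_pos: [0.5602, -0.1173, 0.1102]
tool_rot: [[-0.043, -0.003, -0.999], [0.999, 0.001, -0.043], [0.001, -1.0, 0.003]]
force: [-4.7, 1.1, 6.8]
finger_gap: 0.0004
```

Emit:
{"api": "jog_arm", "payload": {"translation": [[0, 0.2, 0], [0, 0.3, 0], [0, 0.3, 0], [0, -4, 0], [0, -9, 0], [0, -15, 0], [6, -15, 0], [12, -15, 0], [18, -15, 0], [24, -15, 0], [30, -15, 0], [36, -15, 0]], "spin": [0, 0, 0, 0, 0, 0, 0, 0, 0, 0, 0, 0], "gripper": [0, 0, 0, 0, 0, 0, 0, 0, 0, 0, 0, 0]}}

```text
time: 23.72
tool_pos: [0.5453, 0.2439, 0.2592]
tool_rot: [[-0.043, -0.0, -0.999], [0.999, -0.0, -0.043], [-0.0, -1.0, 0.0]]
force: [0.5, 0.6, 0.9]
finger_gap: 0.0006
```

Run:
```python
from h import *
T=vision.snapshot("top")[:,:,::-1].copy();S=vision.snapshot("side")[:,:,::-1].copy()
cv2.imwrite("pics/t6f.png",T);cv2.imwrite("pics/s6f.png",S)
a=T[185:300,195:380];b=S[150:330,220:360]
cv2.imwrite("pics/v6.png",np.hstack([cv2.copyMakeBorder(cv2.resize(a,(430,267),interpolation=2),0,203,0,0,0),cv2.resize(b,(366,470),interpolation=2)]))
g=lambda h,s,v:(h>60)&(h<95)&(s>80)&(v>60)
m=mask(T,(318,255,375,290),g);print("pad",rect(onz("top",pts(m),.018)))
m=mask(T,(335,262,357,283),lambda h,s,v:((h<10)|(h>165))&(v<150)&(s>60));print("bulb",onz("top",pts(m).mean(0)[None],.07),len(pts(m)))
m=mask(T,(260,250,318,284),lambda h,s,v:((h<6)|(h>174))&(s>180)&(v>100));print("stapler",rect(onz("top",pts(m),.052)))
```

```text
pad (array([ 400. , -223.4]), array([89.7, 61.2]), 89.2)
bulb [[ 0.40511748 -0.22077117  0.07      ]] 46
stapler (array([434.3, -24.4]), array([129.7,  24.5]), 82.9)
```

View pics/v6.png

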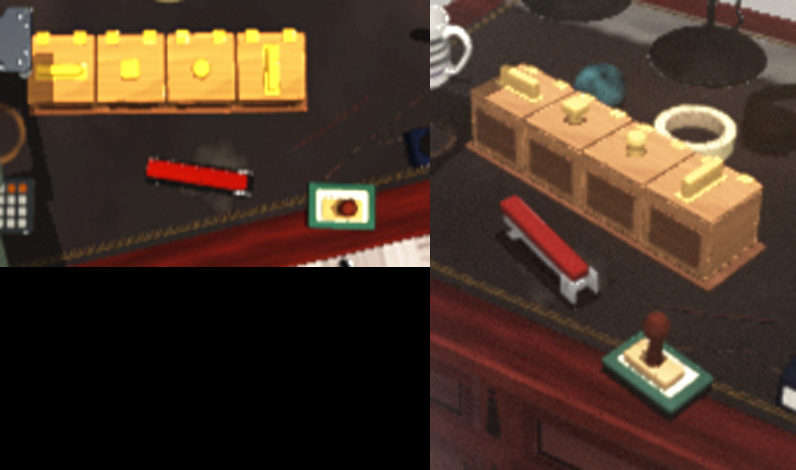

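Run:
```python
from h import *
f=lambda p:(np.array(p)-[430,0]+.5)/[2.6143,2.6111]-.5+[220,150]
Q=onz("side",f([[604,362],[712,378]]),.018);B=onz("side",f([[624,360],[685,377]]),.018);B2=onz("side",f([[624,351],[685,369]]),.030)
for q in(Q,B,B2):print(np.round(q[:,:2]*1000,1).tolist(),np.round(q.mean(0)*1000,1))
T=cv2.imread("pics/t6f.png");h=cv2.cvtColor(T,cv2.COLOR_BGR2HSV)[264:283,330:358]
m=mask(T,(333,262,357,283),lambda h,s,v:(h>10)&(h<35)&(s>85)&(v>150));n,l,st,_=cv2.connectedComponentsWithStats(m);m=l==1+st[1:,4].argmax()
print(rect(onz("top",pts(m),.030)),m.sum())
```

```text
[[368.4, -182.4], [427.3, -267.2]] [ 397.8 -224.8   18. ]
[[384.1, -193.7], [409.8, -248.8]] [ 397.  -221.2   18. ]
[[383.7, -193.5], [408.1, -249.3]] [ 395.9 -221.4   30. ]
(array([ 393.8, -222.2]), array([25.1, 51.2]), 1.6) 92
```

```bash
python3 -c "
from workcell import ticket
print(ticket.finish_job())"
```

```text
the job is handed in; nothing more can be done
None
```

The stamp is ready and the job is handed in. No verdict came back. The last reading before hand-in was about 24 s, against the 72 s limit.

I opened only the lid with the front-to-back bar, on the rightmost box. I then stood the red stapler on the bare desk at about (0.434, -0.024), stood the stamp on the ink pad, shut the lid and pressed on its pull.

**Last checks:**
- **Lids:** all four look shut in the final pictures. The top of the pull was felt at 110 mm, which is its height when shut.
- **Pad and stapler:** the pad has not moved, and the stapler is upright.
- **Stamp:** it is upright, and its base is within about 2° of the pad's direction.
- **Other objects:** the calculator and the rest were not measured again. What the final crops show of them looks undisturbed.

**Disagreement on the stamp's position:** the measurements of how far it is from the pad's middle differ. The side view says about 1–4 mm. The top view gives the base about 6 mm toward the robot and the bulb about 5 mm away from it, where the bulb hides part of the base. I left the stamp as placed.

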